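Feed vent plugs through the gate into the storage slot

ROBOT

A 7-joint arm with a two-finger parallel gripper is mounted at the origin on a cart in front of the work surface, level with it; the furniture and walls round the work are solid. World frame = base frame: x ahead of the robot, y to its left, z up, the work surface at z = 0. Lengths are in m, angles in rad, forces in N, time in s.
With the tool pointing down it reaches from about 0.4 to 0.875 m from the base axis. Payload 6.5 kg.
Tool frame: the origin (TCP) lies where the fingers leave the gripper's body, on its centre line; the fingertips stand 64 mm ahead of it and the grasp point (between the pads) lies 45 mm ahead of it (ctrl.tip_extent is the distance from the TCP to the fingertips, in m); z points along the fingers, y is the direction in which the jaws open and shut (so a half turn about z gives the same grasp; the last joint's range is limited). The gripper opens to 88 mm and grips with 3 to 60 N. Pads are 18 mm wide; open, the fingers measure 123 mm over their backs; the gripper's body (75 mm by 187 mm) begins 45 mm behind the grasp point.
Start: joints at [-1.324, 0.536, -0.004, 1.538, 0.003, 1.067, -0.071], TCP at [0.2, 0.618, 0.303] pointing down, gripper open.
Joint ranges: [-2.7, 2.7], [-0.37, 2.16], [-1.27, 1.26], [0.24, 2.4], [-1.31, 4.45], [0.19, 1.91], [-2.76, 2.76]. Speed limits (rad/s): [2.39, 2.39, 3.14, 3.14, 3.14, 3.14, 3.14].

INTERFACE

Orientations are given as a 3x3 rotation matrix whose columns are the frame's x, y, z axes.
In Python, from bench import telemetry, camera, ctrl, search_frame, cut_out gives the robot as it stands.
- The arm moves only by the tool carry_out, never from a script. Its argument "commands" is a list of rows, each a list of 3 entries, a list of its own where there are three numbers: the shift along the tool's x, y, z scaled (see below), then the turn about the tool's z scaled (see below), then the opening, from -1 (shut) to 1 (fully open). A call has 1 to 5 rows; each row is the pose to reach, as a shift and turn from the pose commanded when the call began, along the tool's axes at that moment; what a row does not reach only later rows make up. The controller multiplies each number of a shift by 250 mm and each number of a turn by 90 degrees. A row lasts 1/12 s, in which the tool goes at most 41.7 mm and 7.16 degrees, less where a joint would pass 70% of its speed; a pose out of reach is approached as far as the arm can. A call with a number of a shift or a turn outside -1 to 1 is refused whole. A call with a gripper value outside its range is refused whole. The fingers move at their own pace and stop on an object; "newtons" is the grip in N (left out, the last holds). Time passes only in rows, so rows that repeat a pose let the fingers close. It gives the time, the measured TCP pose, the force and the opening at its end, in the units of the state.
- telemetry.get_obs(): the state, without advancing time (a new reading comes with each control period).
- camera(name): name is "scene" or "side" or "wrist"; returns a dict with "color" (420x560x3 uint8, red, green, blue), "fx", "fy", "cx", "cy" (pixels), "cam_to_world" (4x4, takes a point from camera to world coordinates). Camera axes: x right, y up, looking along -z (the intrinsics and any distortion apply to the point x, -y, -z); pixel columns grow to the right and rows downward; lengths in m; the calibration is good to about 2 mm. A picture is of the moment at which its call begins. There is no depth.
- ctrl.hand_in(): hands the job in, once; it reports no verdict.
Trained networks look in the newest picture that a camera, given by its name, has taken for a name from the list of things; names that differ only in an ending like _2 or _b are one class to them, and where a whole thing is asked for, a point or a joint stands for the part that bears it (a point fixed in the world has none). Each returns a list of dicts, best first, with "score" (0 to 1); they miss things now and then, are a little off and sometimes report something else, mostly with a low value. They report only what shows in the picture. A call takes as long as a camera call. They do not tell look-alikes from the thing itself.
- search_frame(camera, target): "centre" ([column, row] in pixels, amid what is visible of it).
- cut_out(camera, target): "region" (420x560 bool, what is visible of it) and "centre" ([column, row] in pixels, amid what is visible of it).
The state is a dict: "time": time; "joints": joint angles; "joint_velocities": joint speeds; "joint_efforts": joint torques, N m; "eef_pos": TCP position; "orientation": TCP orientation; "force": force on the tool from outside, world axes, zero at the start; "ft_torque": the same for the moment, N m; "grip_width": finger opening in m.
Only numpy, scipy, OpenCV 4.12 (cv2) and the standard library are available. Lean on these libraries where they do the work, as an engineer would, in place of code of your own. Each camera call takes 0.05 s, during which the arm holds its last target.

TASK

On the flat grey feeding board, push the three grey vent plugs with the fingertips through the narrow gate into the slot behind it, one at a time, until all three stand upright in the slot, wholly past the gate. Only push and slide them on the board: do not grip, lift or tip them, and let no second plug crowd into the mouth of the gate behind one that is still in it. Leave the rubber stopper and the brass-coloured tube tee that stand on the board beside the slot where they are; finish with the hand clear.

Things in the scene. Friction and masses are not known exactly. Their poses are not given: they have to be found in the camera images.
- gate (a point): middle of the gate, on the board's top face, on which the plugs slide (6 mm above the bench). x points through the gate into the slot, y left, z up. Gap 38 mm. The walls are black, fixed, 8 mm thick and only 6 mm high, lower than the plugs: fingertips can pass over them while they push. In front a funnel flares from the gate to x = -34, y = +-52 mm
- slot_end (a point): middle of the slot's end wall (inner face), on the board's top face, 140 mm past the gate; axes as the gate's. The straight slot between gate and end is 41 mm wide, with walls 6 mm high. Plugs already in it may be pushed deeper by the next; three in a row take 99 mm
- field (a point): middle of the open part of the board in front of the gate, 110 mm before it, on the top face, where the plugs start, over 50 mm apart; axes as the gate's. The fixed grey board is 370 x 230 mm, from 215 mm before the gate to 155 mm past it, with a rim 3 mm high
- plug_1: grey vent plug with a star knob on top, one of three alike, standing upright: grey base a plain cylinder 33 mm in diameter and 17 mm high, knob above it about 25 mm wide, 31 mm high in all, about 30 g. Origin: centre of its underside; z up
- plug_2: grey vent plug with a star knob on top, one of three alike, standing upright: grey base a plain cylinder 33 mm in diameter and 17 mm high, knob above it about 25 mm wide, 31 mm high in all, about 30 g. Origin: centre of its underside; z up
- plug_3: grey vent plug with a star knob on top, one of three alike, standing upright: grey base a plain cylinder 33 mm in diameter and 17 mm high, knob above it about 25 mm wide, 31 mm high in all, about 30 g. Origin: centre of its underside; z up
- rubber_stopper: tapered rubber stopper, 36 mm wide, 26 mm high, loose on the board on the left (+y) of the slot; bystander. Origin: centre of its underside
- brass_tee: small brass-coloured tube tee, 29 x 44 x 14 mm, loose on the board on the right (-y) of the slot; bystander. Origin: centre of its underside
Things that resemble listed ones, but are neither listed nor needed, are in the scene too. Leave any purple look-alike of the plug_1 alone.

How it is judged:
By the outcome, as a careful person would: the job done as asked, in the order asked, and still so for the second after the job is handed in, with the robot touching nothing.
It also fails if it takes over 64 s, if anything falls off the work surface, if the arm or the gripper's body presses on something with over 40 N, if the wrist force passes 120 N, or if a joint passes its speed limit or range.

## Working session

There is one attempt and no reset: what is moved stays moved. The work goes in short steps, Python scripts to look and compute and a tool call to move; the robot and the scene stay as the last step left them, time stands still between calls to the robot, and variables do not carry over. Pictures are saved under pics/ and viewed, and the job is handed in when it is done.

Besides the shell and the picture viewer there is one more tool, called after "Request:" as name([rows], argument=value, ...), one row to a line, values as JSON. carry_out: Moves the arm, as the interface text tells. Its arguments: {"type":"object","properties":{"commands":{"type":"array"},"newtons":{"type":"number"}},"required":["commands"]}

```bash
ls; mkdir -p pics; python3 - <<'E'
from bench import telemetry,camera,ctrl
import cv2
o=telemetry.get_obs()
print({k:o[k] for k in('time','eef_pos','orientation','grip_width')},ctrl.tip_extent)
for n in('scene','side','wrist'):
    c=camera(n); cv2.imwrite(f'pics/{n}0.png',c['color'][:,:,::-1]); print(n,c['fx'],c['cx'],c['cy'],c['cam_to_world'],[k for k in c])
E
```

```text
pics
{'time': 0.0, 'eef_pos': array([0.19989227, 0.61798379, 0.30186411]), 'orientation': array([[-9.51496582e-01,  3.07659086e-01, -3.74943754e-04],
       [ 3.07659280e-01,  9.51495189e-01, -1.63499307e-03],
       [-1.46263295e-04, -1.67104524e-03, -9.99998593e-01]]), 'grip_width': 0.08781008823348961} 0.064
scene 520.8212765802022 283.219933287764 208.63221616569263 [[ 0.6776673   0.37063885 -0.63513295 -0.03880418]
 [-0.73531669  0.35179812 -0.57926458 -0.45637295]
 [ 0.00874061  0.85957252  0.51093902  0.49586122]
 [ 0.          0.          0.          1.        ]] ['color', 'fx', 'fy', 'cx', 'cy', 'cam_to_world']
side 408.010554294222 271.0980344125809 209.83536434610775 [[ 0.35075993  0.82275251 -0.44726478  0.13134754]
 [-0.9364425   0.31150136 -0.16137639 -0.0962387 ]
 [ 0.00655076  0.47544212  0.87972261  0.78553914]
 [ 0.          0.          0.          1.        ]] ['color', 'fx', 'fy', 'cx', 'cy', 'cam_to_world']
wrist 337.9647515649158 278.2934732143057 205.28684384730266 [[ 3.08051397e-01 -9.08575948e-01 -2.82124235e-01  1.26687242e-01]
 [ 9.51369674e-01  2.94106588e-01  9.16354654e-02  6.41992059e-01]
 [-2.83183727e-04 -2.96632874e-01  9.54991548e-01  3.83495193e-01]
 [ 0.00000000e+00  0.00000000e+00  0.00000000e+00  1.00000000e+00]] ['color', 'fx', 'fy', 'cx', 'cy', 'cam_to_world']
```

View pics/scene0.png

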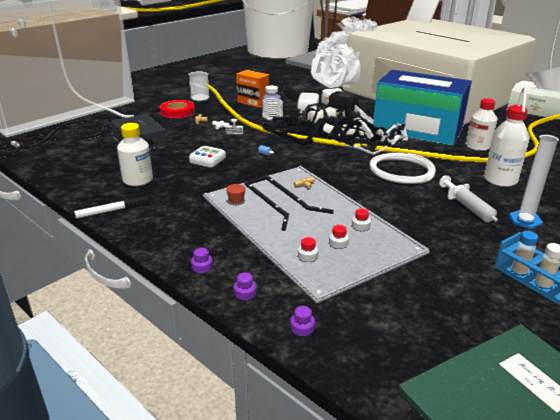

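View pics/side0.png

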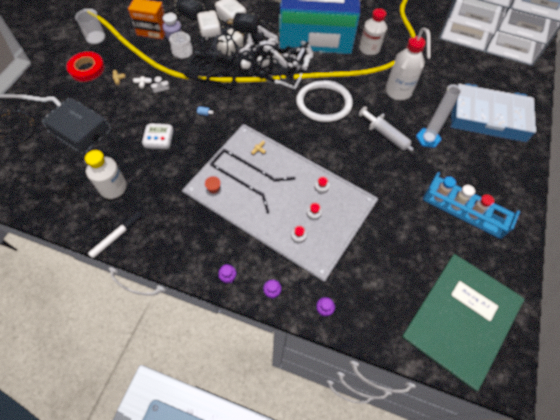

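View pics/wrist0.png

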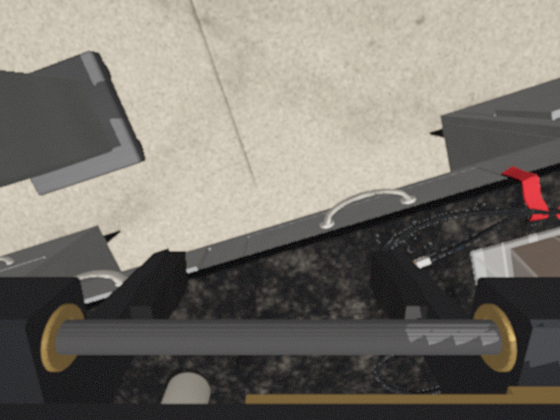

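```bash
cat > h.py <<'E'
import numpy as np,cv2
from bench import telemetry,camera,ctrl,search_frame,cut_out
def ray(c,p):
    T=c['cam_to_world'];d=np.array([(p[0]-c['cx'])/c['fx'],-(p[1]-c['cy'])/c['fy'],-1.]);return T[:3,3],T[:3,:3]@d
def onz(c,p,z):
    o,d=ray(c,p);return o+d*(z-o[2])/d[2]
def proj(c,X):
    T=c['cam_to_world'];q=T[:3,:3].T@(np.asarray(X,float)-T[:3,3]);return np.array([c['cx']+c['fx']*q[0]/-q[2],c['cy']-c['fy']*q[1]/-q[2]])
E
python3 - <<'E'
from h import *
for n in('scene','side'):
    c=camera(n)
    for t in('plug_1','gate','field','rubber_stopper','brass_tee'):
        try:
            for r in cut_out(n,t)[:7]:
                g=r['region'];ys,xs=np.where(g);print(n,t,round(r['score'],2),np.round(r['centre'],1),g.sum(),xs.min(),xs.max(),ys.min(),ys.max(),np.round(onz(c,r['centre'],.02),3))
        except Exception as e: print(n,t,e)
    a=c['color'][:,:,::-1]
    if n=='scene': k=a[150:310,190:440]
    else: k=a[115:280,175:385]
    cv2.imwrite(f'pics/{n}1.png',cv2.resize(k,None,fx=3.2,fy=3.2,interpolation=cv2.INTER_CUBIC))
E
```

```text
scene plug_1 0.97 [307.9 251.3] 424 298 318 237 261 [ 0.483 -0.034  0.02 ]
scene plug_1 0.92 [198.  260.9] 445 191 212 248 272 [0.348 0.072 0.02 ]
scene plug_1 0.85 [302.1 319.7] 580 291 314 306 335 [ 0.359 -0.129  0.02 ]
scene plug_1 0.72 [360.7 219.7] 380 352 370 207 230 [ 0.617 -0.04   0.02 ]
scene plug_1 0.72 [244.7 286.5] 498 234 256 272 299 [ 0.355 -0.024  0.02 ]
scene plug_1 0.64 [340.8 236.1] 361 329 348 225 247 [ 0.553 -0.046  0.02 ]
scene gate 0.89 [315.9 235.2] 14092 205 428 167 302 [ 0.527 -0.014  0.02 ]
scene field 0.77 [312.6 235.8] 13995 204 429 166 302 [ 0.522 -0.011  0.02 ]
scene rubber_stopper 0.52 [236.6 191.9] 295 227 245 184 202 [0.538 0.189 0.02 ]
side plug_1 0.78 [323.2 306.3] 228 317 333 298 315 [ 0.361 -0.121  0.02 ]
side plug_1 0.76 [298.4 233.2] 224 291 306 225 242 [ 0.489 -0.028  0.02 ]
side plug_1 0.64 [227.7 272.4] 247 219 235 264 282 [0.359 0.075 0.02 ]
side plug_1 0.62 [325.4 182.9] 205 315 329 176 192 [ 0.627 -0.044  0.02 ]
side plug_1 0.52 [276.6 288.6] 247 264 280 280 297 [ 0.362 -0.026  0.02 ]
side plug_1 0.45 [313.  210.8] 216 307 322 202 219 [ 0.55 -0.04  0.02]
side gate 0.9 [283.5 198.6] 14229 183 377 125 280 [0.556 0.029 0.02 ]
side field 0.69 [282.8 197.8] 13978 185 376 125 279 [0.557 0.031 0.02 ]
side rubber_stopper 0.57 [211.3 180.5] 215 205 219 176 193 [0.543 0.194 0.02 ]
side brass_tee 0.62 [257.1 150.1] 57 253 264 143 152 [0.656 0.13  0.02 ]
```

View pics/scene1.png

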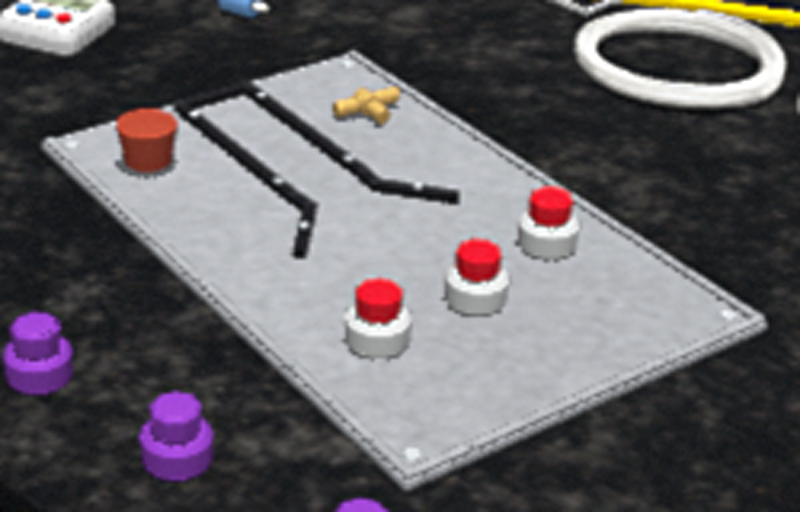

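View pics/side1.png

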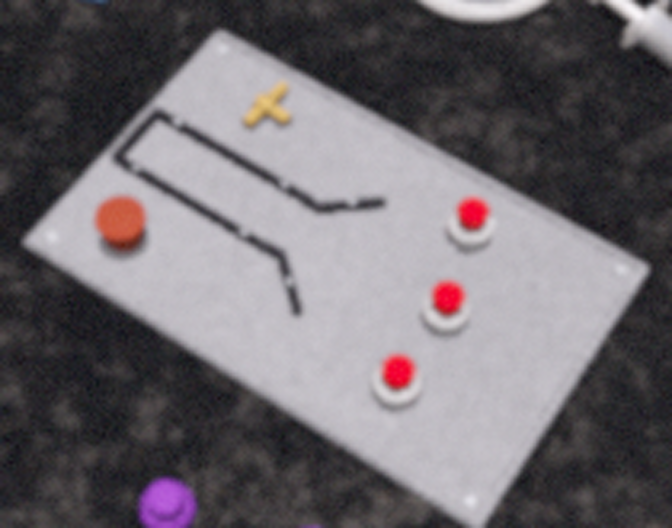

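```bash
cat >> h.py <<'E'
def G2W(g,X):
    c,s=np.cos(g[2]),np.sin(g[2]);return np.array([g[0]+c*X[0]-s*X[1],g[1]+s*X[0]+c*X[1],X[2]])
E
python3 - <<'E'
from h import *
from scipy.optimize import least_squares
S=lambda p:np.array([190,150])+np.array(p)/3.2
D=lambda p:np.array([175,115])+np.array(p)/3.2
cs=camera('scene');cd=camera('side')
ob=[(cs,S(p),X) for p,X in [((43,141),(.155,.115,.009)),((353,50),(.155,-.115,.009)),((767,318),(-.215,-.115,.009)),((408,478),(-.215,.115,.009))]]
ob+=[(cd,D(p),X) for p,X in [((22,240),(.155,.115,.009)),((218,28),(.155,-.115,.009)),((652,265),(-.215,-.115,.009)),((478,526),(-.215,.115,.009))]]
def f(v):
    return np.concatenate([(proj(c,G2W(v[:3],X))-p)/1. for c,p,X in ob])
for sub in (0,1,2):
    o2=ob
    if sub: ob=[o for o in o2 if o[0] is (cs if sub==1 else cd)]
    r=least_squares(f,[.55,.03,2.2]); print(r.x,np.round(r.fun,1)); ob=o2
    if sub==0:g=r.x
np.save('g0.npy',g)
for c,n,w in((cs,'scene',(150,310,190,440)),(cd,'side',(115,280,175,385))):
    k=cv2.resize(c['color'][w[0]:w[1],w[2]:w[3],::-1],None,fx=3.2,fy=3.2,interpolation=cv2.INTER_CUBIC)
    def L(P,col):
        q=[tuple(np.int32((proj(c,G2W(g,X))-[w[2],w[0]])*3.2)) for X in P]
        for a,b in zip(q,q[1:]):cv2.line(k,tuple(map(int,a)),tuple(map(int,b)),col,1)
    for s in(1,-1):
        L([(-.034,s*.052,.012),(0,s*.019,.012),(.005,s*.0205,.012),(.14,s*.0205,.012)],(0,255,0))
    L([(.155,.115,.009),(.155,-.115,.009),(-.215,-.115,.009),(-.215,.115,.009),(.155,.115,.009)],(255,0,255))
    cv2.imwrite(f'pics/{n}2.png',k)
E
```

```text
[0.57794862 0.07129305 1.32804449] [-1.1 -1.5 -0.1 -1.1  1.1 -0.7 -0.3 -0.  -0.1 -0.3  0.1 -0.4 -0.   0.2
  0.7  1.4]
[0.57710511 0.07041443 1.32710671] [-1.1 -1.2  0.  -0.8  1.3 -0.2 -0.3  0.6]
[0.57846125 0.07195625 1.32913031] [-0.3 -0.5 -0.2 -0.6 -0.3 -0.2  0.6  0.9]
```

View pics/scene2.png

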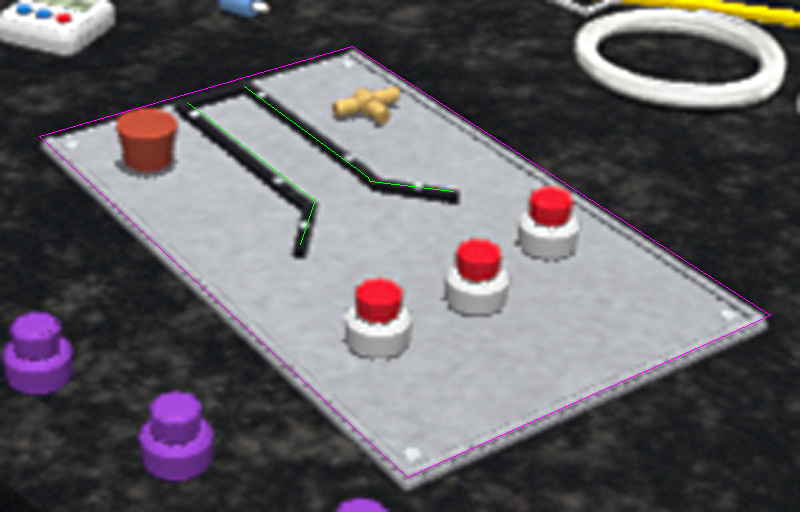

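View pics/side2.png

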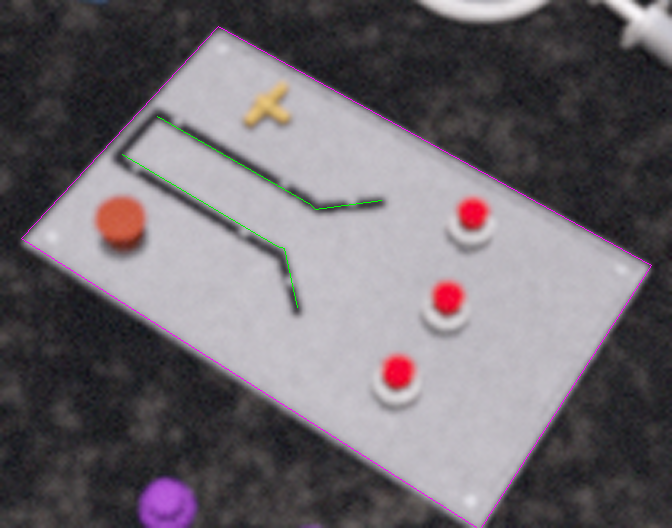

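```bash
python3 - <<'E'
from h import *
g=np.load('g0.npy')
def W2G(p):
    d=p[:2]-g[:2];c,s=np.cos(g[2]),np.sin(g[2]);return np.round(np.array([c*d[0]+s*d[1],-s*d[0]+c*d[1]])*1000,1)
for n,w in (('scene',(150,310,190,440)),('side',(115,280,175,385))):
    c=camera(n);h=cv2.cvtColor(c['color'],cv2.COLOR_RGB2HSV)
    m=((h[...,1]>180)&(h[...,2]>120)&((h[...,0]<5)|(h[...,0]>172))).astype(np.uint8)
    z=np.zeros_like(m);z[w[0]:w[1],w[2]:w[3]]=1;m*=z
    k,_,st,ce=cv2.connectedComponentsWithStats(m)
    for i in range(1,k):
        if st[i,4]>20:
            p=onz(c,ce[i],.031);print(n,st[i,4],ce[i].round(1),p.round(4),'gate',W2G(p))
E
```

```text
scene 116 [361.6 214. ] [ 0.6186 -0.0395  0.031 ] gate [-97.8 -66.1]
scene 134 [338.9 230.8] [ 0.5496 -0.0434  0.031 ] gate [-118.1   -0. ]
scene 144 [307.9 243.6] [ 0.4868 -0.0302  0.031 ] gate [-120.5   64.1]
side 51 [322.2 181.3] [ 0.621  -0.0374  0.031 ] gate [-95.2 -67.9]
side 56 [314.4 207.8] [ 0.5519 -0.0415  0.031 ] gate [-115.8   -1.8]
side 59 [298.9 230.9] [ 0.4893 -0.0282  0.031 ] gate [-117.9   62.1]
```

```bash
cat >> h.py <<'E'
g=np.load('g0.npy')
def W2G(p):
    d=np.asarray(p)[:2]-g[:2];c,s=np.cos(g[2]),np.sin(g[2]);return np.array([c*d[0]+s*d[1],-s*d[0]+c*d[1]])
def st():
    o=telemetry.get_obs();p=o['eef_pos'];R=o['orientation']
    a=np.degrees(np.arctan2(R[1,0],R[0,0])-g[2]);a=(a+180)%360-180
    print('t%.2f gate xy %s mm tipz %.1f yaw %.1f w %.1f F %s'%(o['time'],(W2G(p)*1000).round(1),(p[2]-.064)*1000,a,o['grip_width']*1000,np.round(o['force'],1)))
    return p,R,a
def to(x,y,tipz,yaw=0):
    "gate frame mm -> full tool command numbers"
    p,R,a=st();t=G2W(g,(x/1000,y/1000,tipz/1000+.064))
    d=R.T@(t-p);tn=-((yaw-a+180)%360-180)
    print(' target',x,y,tipz,yaw,'shift',(d/.25).round(3),'mm',(d*1000).round(1),'turn %.3f'%(-(yaw-a)/90 if abs(yaw-a)<180 else tn/90))
E
python3 -c "
from h import *
to(-162,-1,120)"
```

```text
t0.95 gate xy [440.3 498.4] mm tipz 238.7 yaw 86.0 w 87.9 F [-0.7 -0.  -0.3]
 target -162 -1 120 0 shift [-2.161 -2.263  0.475] mm [-540.3 -565.8  118.7] turn 0.955
```

Request:
carry_out([
  [[-0.11, -0.11, 0.0], 0.078, -0.45],
  [[-0.22, -0.22, 0.0], 0.156, -0.45],
  [[-0.33, -0.33, 0.0], 0.234, -0.45],
  [[-0.44, -0.44, 0.0], 0.312, -0.45],
  [[-0.54, -0.57, 0.0], 0.39, -0.45],
])

```text
time: 1.37
eef_pos: [0.2857, 0.44, 0.3029]
orientation: [[-0.596, 0.803, 0.001], [0.803, 0.596, 0.001], [0.0, 0.001, -1.0]]
force: [1.4, 0.9, 0.4]
grip_width: 0.0572
```

```bash
python3 -c "
from h import *
to(-162,-1,120)"
```

```text
t1.37 gate xy [287.7 372.3] mm tipz 238.9 yaw 50.5 w 57.2 F [1.4 0.9 0.4]
 target -162 -1 120 0 shift [-2.296 -0.439  0.474] mm [-574.1 -109.9  118.6] turn 0.561
```

Request:
carry_out([
  [[-0.8, -0.15, 0.16], 0.39, -0.45],
  [[-0.8, -0.15, 0.16], 0.39, -0.45],
  [[-0.8, -0.15, 0.16], 0.39, -0.45],
  [[-0.8, -0.15, 0.16], 0.39, -0.45],
  [[-0.8, -0.15, 0.16], 0.39, -0.45],
])

```text
time: 1.78
eef_pos: [0.3756, 0.2572, 0.2628]
orientation: [[-0.027, 1.0, 0.001], [1.0, 0.027, 0.001], [0.001, 0.001, -1.0]]
force: [0.5, 0.5, -0.3]
grip_width: 0.025
```

```bash
python3 -c "
from h import *
to(-162,-1,120)"
```

```text
t1.78 gate xy [131.8 241.1] mm tipz 198.8 yaw 15.4 w 25.0 F [ 0.5  0.5 -0.3]
 target -162 -1 120 0 shift [-1.391  0.621  0.314] mm [-347.7  155.1   78.6] turn 0.172
```

Request:
carry_out([
  [[-0.72, 0.32, 0.16], 0.17, -0.45],
  [[-0.72, 0.32, 0.16], 0.17, -0.45],
  [[-0.72, 0.32, 0.16], 0.17, -0.45],
  [[-0.72, 0.32, 0.16], 0.17, -0.45],
  [[-0.72, 0.32, 0.16], 0.17, -0.45],
])

```text
time: 2.2
eef_pos: [0.4617, 0.079, 0.2226]
orientation: [[0.233, 0.972, 0.001], [0.972, -0.233, -0.0], [-0.0, 0.001, -1.0]]
force: [0.6, 0.5, -0.2]
grip_width: 0.0243
```

```bash
python3 -c "
from h import *
to(-162,-1,120)"
```

```text
t2.20 gate xy [-20.5 114.7] mm tipz 158.6 yaw 0.4 w 24.3 F [ 0.6  0.5 -0.2]
 target -162 -1 120 0 shift [-0.569  0.459  0.155] mm [-142.4  114.6   38.7] turn 0.005
```

Request:
carry_out([
  [[-0.57, 0.46, 0.15], 0.0, -0.45],
  [[-0.57, 0.46, 0.15], 0.0, -0.45],
  [[-0.57, 0.46, 0.15], 0.0, -0.45],
  [[-0.57, 0.46, 0.15], 0.0, -0.45],
  [[-0.57, 0.46, 0.15], 0.0, -0.45],
])

```text
time: 2.62
eef_pos: [0.5408, -0.089, 0.1849]
orientation: [[0.237, 0.972, 0.001], [0.972, -0.236, -0.003], [-0.002, 0.002, -1.0]]
force: [0.5, -0.0, 0.2]
grip_width: 0.0238
```

```bash
python3 -c "
from h import *
to(-162,-1,15.5)
c=camera('wrist');cv2.imwrite('pics/w1.png',c['color'][:,:,::-1])"
```

```text
t2.62 gate xy [-164.5   -2.5] mm tipz 120.9 yaw 0.2 w 23.8 F [ 0.5 -0.   0.2]
 target -162 -1 15.5 0 shift [ 0.011 -0.007  0.421] mm [  2.8  -1.7 105.4] turn 0.003
```

View pics/w1.png

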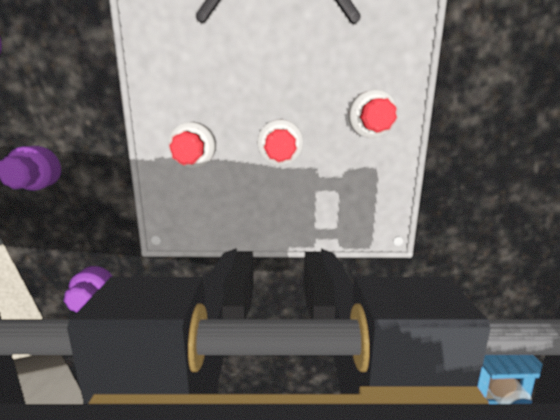

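```bash
python3 -c "
from h import *
c=camera('wrist')
for p,z in (((187,148),.037),((281,145),.037),((378,114),.037),((203,17),.012),((355,17),.012),((143,257),.009),((414,256),.009)):
    print(p,(W2G(onz(c,p,z))*1000).round(1))
"
```

```text
(187, 148) [-120.7   57.8]
(281, 145) [-118.7   -5.5]
(378, 114) [-98.5 -69. ]
(203, 17) [-36.8  46.8]
(355, 17) [-36.6 -55.2]
(143, 257) [-215.2  109.2]
(414, 256) [-214.5 -117.5]
```

Request:
carry_out([
  [[0.01, 0.0, 0.1], 0.0, -0.45],
  [[0.01, 0.0, 0.2], 0.0, -0.45],
  [[0.01, 0.0, 0.3], 0.0, -0.45],
  [[0.01, 0.0, 0.4], 0.0, -0.45],
  [[0.01, 0.0, 0.42], 0.0, -0.45],
])

```text
time: 3.13
eef_pos: [0.5381, -0.0792, 0.0772]
orientation: [[0.23, 0.973, -0.005], [0.973, -0.23, 0.001], [0.0, -0.005, -1.0]]
force: [-0.9, 0.3, -0.1]
grip_width: 0.0243
```

```bash
python3 -c "
from h import *
st()
c=camera('wrist');cv2.imwrite('pics/w2.png',c['color'][:,:,::-1])"
```

```text
t3.13 gate xy [-155.7    2.5] mm tipz 13.2 yaw 0.6 w 24.3 F [-0.9  0.3 -0.1]
```

View pics/w2.png

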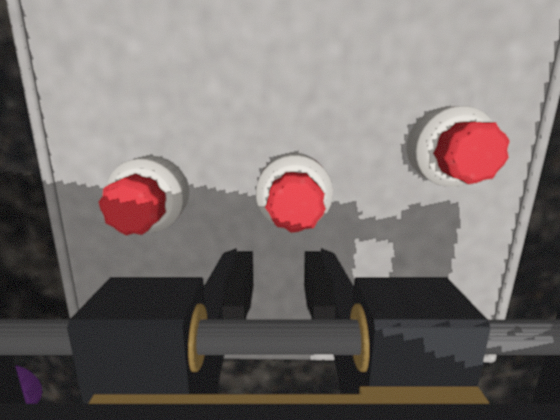

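```bash
python3 -c "
from h import *
n=G2W(g,(-.0015,-.004,0));g[:2]=n[:2];np.save('g0.npy',g);print(g)
c=camera('wrist')
for p,z in (((295,193),.023),((467,147),.023),((148,195),.023),((295,202),.037),((472,152),.037),((133,205),.037)): print((W2G(onz(c,p,z))*1000).round(1))
to(-135,-1.5,15.5)
"
```

```text
[0.58147078 0.06887553 1.32804449]
[-114.4    0. ]
[-94.6 -68.4]
[-115.9   61.7]
[-114.2    0.6]
[-94.6 -62.8]
[-116.    62.2]
t3.23 gate xy [-154.7    5. ] mm tipz 15.7 yaw 0.5 w 23.9 F [ 0.9 -0.1 -0. ]
 target -135 -1.5 15.5 0 shift [0.079 0.027 0.001] mm [19.7  6.7  0.2] turn 0.006
```

Request:
carry_out([
  [[0.02, 0.02, 0.0], 0.005, -0.45],
  [[0.05, 0.02, 0.0], 0.005, -0.45],
  [[0.08, 0.02, 0.0], 0.005, -0.45],
  [[0.1, 0.02, 0.0], 0.005, -0.45],
  [[0.12, 0.02, 0.0], 0.005, -0.45],
])

```text
time: 3.65
eef_pos: [0.5527, -0.0518, 0.0809]
orientation: [[0.239, 0.971, 0.001], [0.971, -0.239, 0.0], [0.001, 0.001, -1.0]]
force: [0.1, -0.3, 0.3]
grip_width: 0.024
```

```bash
python3 -c "
from h import *
to(-20,0,15.5)
c=camera('wrist');cv2.imwrite('pics/w3.png',c['color'][:,:,::-1])"
```

```text
t3.65 gate xy [-124.1   -1.1] mm tipz 16.9 yaw 0.1 w 24.0 F [ 0.1 -0.3  0.3]
 target -20 0 15.5 0 shift [ 0.416 -0.003  0.006] mm [104.1  -0.9   1.5] turn 0.001
```

View pics/w3.png

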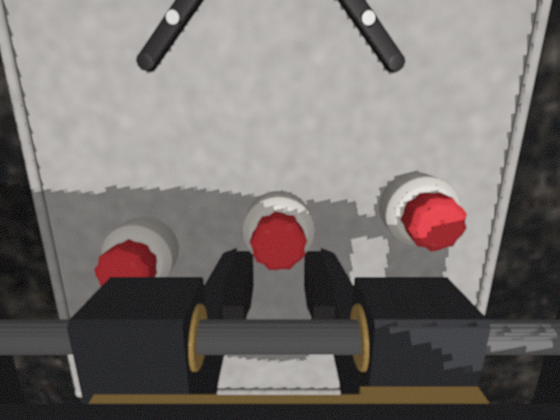

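```bash
python3 -c "
from h import *
c=camera('wrist');st()
for p,z in (((147,65),.012),((396,65),.012),((172,17),.012),((369,17),.012),((278,230),.023)): print((W2G(onz(c,p,z))*1000).round(1))
"
```

```text
t3.75 gate xy [-123.9   -0.8] mm tipz 16.5 yaw 0.2 w 23.9 F [-0.7  0.2  0.3]
[-32.1  53.8]
[-31.9 -49. ]
[-14.4  41.9]
[-14.2 -36.4]
[-100.6   -0.4]
```

Request:
carry_out([
  [[0.04, -0.004, 0.0], 0.0, -0.45],
  [[0.08, -0.006, 0.002], 0.0, -0.45],
  [[0.12, -0.008, 0.004], 0.0, -0.45],
  [[0.16, -0.01, 0.004], 0.0, -0.45],
  [[0.2, -0.01, 0.004], 0.0, -0.45],
])

```text
time: 4.17
eef_pos: [0.5617, -0.0025, 0.0791]
orientation: [[0.239, 0.971, -0.0], [0.971, -0.239, 0.0], [0.0, -0.0, -1.0]]
force: [-0.5, -0.4, 0.2]
grip_width: 0.0244
```

```bash
python3 -c "
from h import *
n=G2W(g,(.0015,.002,0));g[:2]=n[:2];np.save('g0.npy',g);print(g)
st()
c=camera('wrist');cv2.imwrite('pics/w4.png',c['color'][:,:,::-1])"
```

```text
[0.57988998 0.0708123  1.32804449]
t4.17 gate xy [-75.6   0.1] mm tipz 15.1 yaw 0.1 w 24.4 F [-0.5 -0.4  0.2]
```

View pics/w4.png

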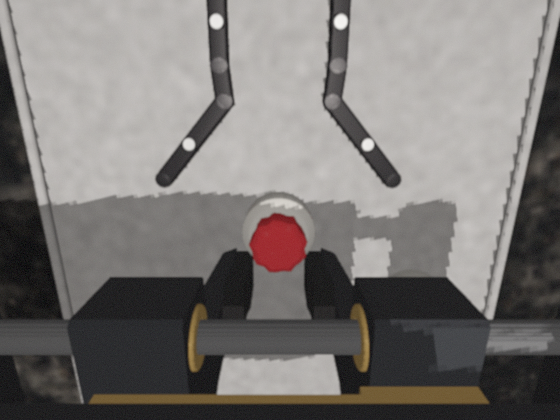

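Request:
carry_out([
  [[0.036, 0.0, -0.002], 0.0, -0.45],
  [[0.072, 0.0, -0.003], 0.0, -0.45],
  [[0.108, 0.0, -0.003], 0.0, -0.45],
  [[0.144, 0.0, -0.003], 0.0, -0.45],
  [[0.18, 0.0, -0.003], 0.0, -0.45],
])

```text
time: 4.63
eef_pos: [0.5726, 0.0407, 0.08]
orientation: [[0.24, 0.971, 0.0], [0.971, -0.24, 0.0], [0.0, 0.0, -1.0]]
force: [-0.2, -0.9, 0.1]
grip_width: 0.0241
```

```bash
python3 -c "
from h import *
st()
c=camera('wrist');cv2.imwrite('pics/w5.png',c['color'][:,:,::-1])
for p,z in (((232,100),.012),((327,100),.012)): print((W2G(onz(c,p,z))*1000).round(1))
"
```

```text
t4.63 gate xy [-31.   -0.2] mm tipz 16.0 yaw 0.0 w 24.1 F [-0.2 -0.9  0.1]
[46.2 19.7]
[ 46.2 -20.4]
```

View pics/w5.png

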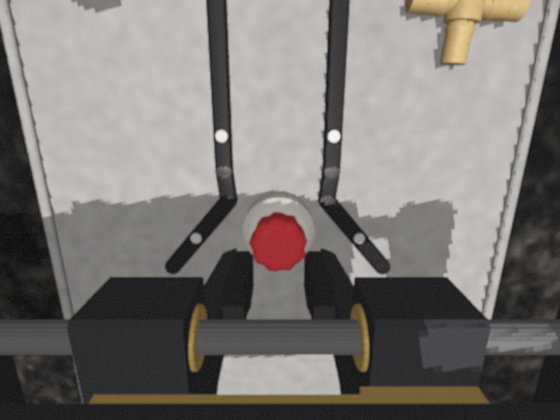

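Request:
carry_out([
  [[0.03, -0.002, 0.0], 0.0, -0.45],
  [[0.06, -0.002, 0.0], 0.0, -0.45],
  [[0.09, -0.002, 0.0], 0.0, -0.45],
  [[0.12, -0.002, 0.0], 0.0, -0.45],
  [[0.15, -0.002, 0.0], 0.0, -0.45],
])

```text
time: 5.1
eef_pos: [0.5811, 0.077, 0.08]
orientation: [[0.24, 0.971, 0.0], [0.971, -0.24, 0.0], [0.0, 0.0, -1.0]]
force: [0.3, -0.1, 0.1]
grip_width: 0.024
```

```bash
python3 -c "
from h import *
st()
c=camera('wrist');cv2.imwrite('pics/w6.png',c['color'][:,:,::-1])
"
```

```text
t5.10 gate xy [6.3 0.3] mm tipz 16.0 yaw 0.0 w 24.0 F [ 0.3 -0.1  0.1]
```

View pics/w6.png

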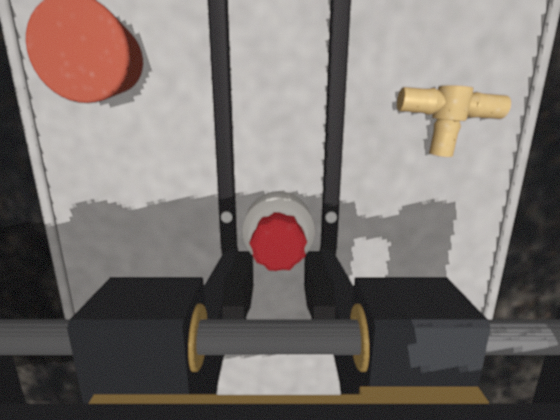

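Request:
carry_out([
  [[0.04, 0.0, 0.0], 0.0, -0.45],
  [[0.08, 0.0, 0.0], 0.0, -0.45],
  [[0.12, 0.0, 0.0], 0.0, -0.45],
  [[0.16, 0.0, 0.0], 0.0, -0.45],
  [[0.2, 0.0, 0.0], 0.0, -0.45],
])

```text
time: 5.57
eef_pos: [0.5931, 0.1261, 0.08]
orientation: [[0.239, 0.971, 0.0], [0.971, -0.239, 0.0], [0.0, 0.0, -1.0]]
force: [-0.5, -0.3, -0.5]
grip_width: 0.0243
```

Request:
carry_out([
  [[0.04, 0.0, 0.0], 0.0, -0.45],
  [[0.08, 0.0, 0.0], 0.0, -0.45],
  [[0.115, 0.0, 0.0], 0.0, -0.45],
  [[0.14, 0.0, 0.0], 0.0, -0.45],
  [[0.15, 0.0, 0.0], 0.0, -0.45],
])

```text
time: 5.98
eef_pos: [0.602, 0.1627, 0.0799]
orientation: [[0.238, 0.971, 0.0], [0.971, -0.238, 0.001], [0.001, 0.0, -1.0]]
force: [-0.1, 0.1, 0.3]
grip_width: 0.0241
```

```bash
python3 -c "
from h import *
st()
c=camera('wrist');cv2.imwrite('pics/w7.png',c['color'][:,:,::-1])
"
```

```text
t5.98 gate xy [94.6  0.6] mm tipz 15.9 yaw 0.1 w 24.1 F [-0.1  0.1  0.3]
```

View pics/w7.png

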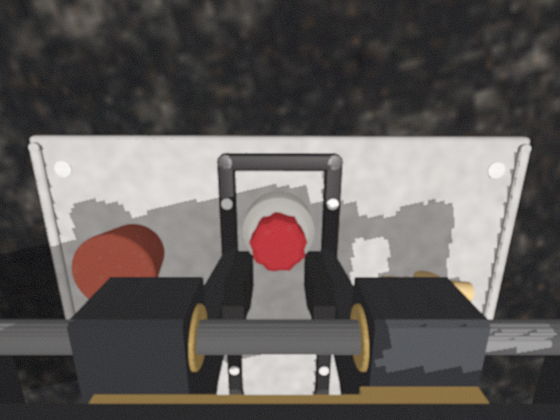

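Request:
carry_out([
  [[-0.06, 0.0, 0.0], 0.0, -0.45],
  [[-0.08, 0.0, -0.04], 0.0, -0.45],
  [[-0.1, 0.0, -0.2], 0.0, -0.45],
  [[-0.25, 0.0, -0.25], -0.08, -0.45],
  [[-0.42, 0.0, -0.25], -0.16, -0.45],
])

```text
time: 6.45
eef_pos: [0.5789, 0.0604, 0.1464]
orientation: [[-0.017, 1.0, 0.007], [1.0, 0.017, 0.001], [0.001, 0.007, -1.0]]
force: [1.9, -2.0, -0.0]
grip_width: 0.0243
```

```bash
python3 -c "
from h import *
to(-158,81,75,-25)
"
```

```text
t6.45 gate xy [-10.4  -1.5] mm tipz 82.4 yaw 14.9 w 24.3 F [ 1.9 -2.  -0. ]
 target -158 81 75 -25 shift [-0.486 -0.471  0.026] mm [-121.5 -117.7    6.4] turn 0.443
```

Request:
carry_out([
  [[-0.48, -0.47, 0.0], 0.44, -0.45],
  [[-0.48, -0.47, 0.0], 0.44, -0.45],
  [[-0.48, -0.47, 0.0], 0.44, -0.45],
  [[-0.48, -0.47, 0.0], 0.44, -0.45],
  [[-0.48, -0.47, 0.0], 0.44, -0.45],
])

```text
time: 6.87
eef_pos: [0.453, -0.0684, 0.1431]
orientation: [[0.594, 0.805, -0.005], [0.805, -0.594, -0.002], [-0.004, -0.003, -1.0]]
force: [-0.5, -0.5, -0.9]
grip_width: 0.0244
```

Request:
carry_out([
  [[0.0, 0.0, 0.0], 0.05, -0.45],
  [[0.0, 0.0, 0.0], 0.05, -0.45],
])

```text
time: 7.03
eef_pos: [0.4592, -0.0629, 0.1432]
orientation: [[0.646, 0.763, 0.0], [0.763, -0.646, -0.0], [-0.0, 0.0, -1.0]]
force: [-0.4, -0.2, 0.1]
grip_width: 0.0244
```

```bash
python3 -c "
from h import *
to(-158,81,15.5,-25)
c=camera('wrist');cv2.imwrite('pics/w8.png',c['color'][:,:,::-1])
for r in cut_out('wrist','plug_1')[:5]: print(r['score'],r['centre'],(W2G(onz(c,r['centre'],.025))*1000).round(1))
"
```

```text
t7.03 gate xy [-158.8   85.1] mm tipz 79.2 yaw -26.3 w 24.4 F [-0.4 -0.2  0.1]
 target -158 81 15.5 -25 shift [0.01  0.013 0.255] mm [ 2.5  3.3 63.7] turn -0.015
0.92 [472.8, 20.7] [-99.3 -58.9]
0.75 [283.4, 151.7] [-116.9   61.4]
0.7 [238.7, 367.1] [-242.6  159.1]
0.68 [130.8, 254.5] [-132.7  179.1]
0.63 [21.6, 156.9] [-50.8 201.6]
```

View pics/w8.png

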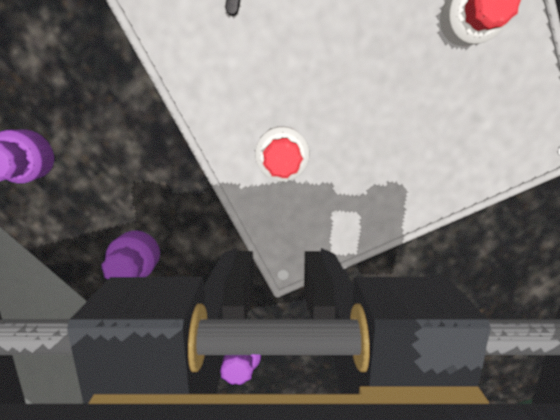

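Request:
carry_out([
  [[0.0, 0.005, 0.1], 0.0, -0.45],
  [[0.0, 0.005, 0.2], 0.0, -0.45],
  [[0.0, 0.005, 0.252], 0.0, -0.45],
  [[0.02, 0.005, 0.252], 0.0, -0.45],
  [[0.05, 0.005, 0.252], 0.0, -0.45],
])

```text
time: 7.55
eef_pos: [0.469, -0.0525, 0.0794]
orientation: [[0.641, 0.768, -0.001], [0.768, -0.641, 0.0], [-0.001, -0.001, -1.0]]
force: [0.8, 0.3, 1.1]
grip_width: 0.0245
```

```bash
python3 -c "
from h import *
to(-139,72,15.5,-26)
c=camera('wrist');cv2.imwrite('pics/w9.png',c['color'][:,:,::-1])
"
```

```text
t7.55 gate xy [-146.3   78. ] mm tipz 15.4 yaw -25.9 w 24.5 F [0.8 0.3 1.1]
 target -139 72 15.5 -26 shift [ 0.037  0.009 -0.   ] mm [ 9.2  2.2 -0.1] turn 0.001
```

View pics/w9.png

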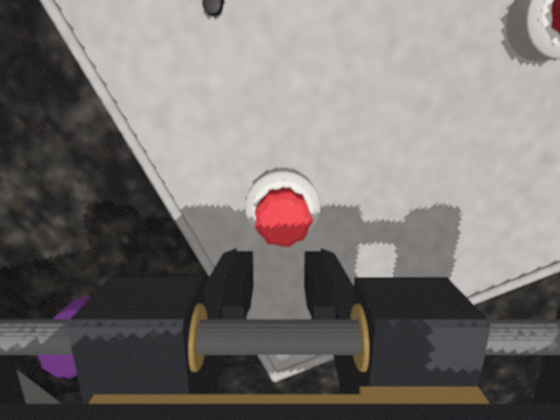

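Request:
carry_out([
  [[0.025, 0.009, 0.0], 0.0, -0.45],
  [[0.045, 0.009, 0.0], 0.0, -0.45],
  [[0.08, 0.02, 0.0], 0.0, -0.45],
  [[0.115, 0.032, 0.0], 0.0, -0.45],
  [[0.15, 0.044, 0.0], 0.0, -0.45],
])

```text
time: 8.02
eef_pos: [0.503, -0.0295, 0.0799]
orientation: [[0.64, 0.768, 0.001], [0.768, -0.64, 0.0], [0.001, 0.001, -1.0]]
force: [0.2, -0.5, 1.0]
grip_width: 0.0243
```

```bash
python3 -c "
from h import *
to(-73,9,15.5,-26)
c=camera('wrist');cv2.imwrite('pics/w10.png',c['color'][:,:,::-1])
"
```

```text
t8.02 gate xy [-115.9   50.5] mm tipz 15.9 yaw -25.9 w 24.3 F [ 0.2 -0.5  1. ]
 target -73 9 15.5 -26 shift [0.227 0.074 0.002] mm [56.7 18.6  0.4] turn 0.001
```

View pics/w10.png

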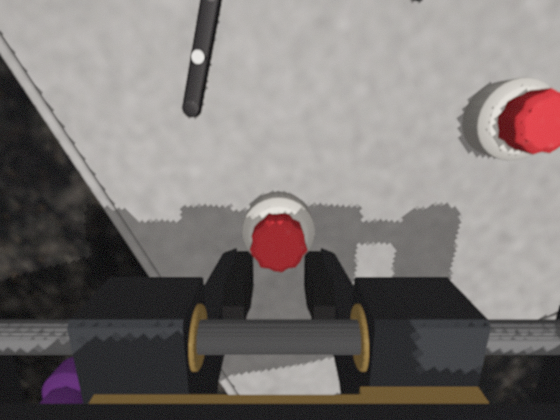

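Request:
carry_out([
  [[0.045, 0.015, 0.0], 0.0, -0.45],
  [[0.09, 0.03, 0.0], 0.0, -0.45],
  [[0.135, 0.045, 0.0], 0.0, -0.45],
  [[0.18, 0.06, 0.0], 0.0, -0.45],
  [[0.225, 0.074, 0.0], 0.0, -0.45],
])

```text
time: 8.48
eef_pos: [0.5532, 0.0018, 0.0795]
orientation: [[0.641, 0.768, 0.0], [0.768, -0.641, -0.0], [0.0, 0.0, -1.0]]
force: [0.7, -0.3, 0.9]
grip_width: 0.0243
```

```bash
python3 -c "
from h import *
to(57,9,15.5,-26)
c=camera('wrist');cv2.imwrite('pics/w11.png',c['color'][:,:,::-1])
"
```

```text
t8.48 gate xy [-73.4   9.3] mm tipz 15.5 yaw -25.9 w 24.3 F [ 0.7 -0.3  0.9]
 target 57 9 15.5 -26 shift [ 0.47  -0.227 -0.   ] mm [117.4 -56.7  -0. ] turn 0.001
```

View pics/w11.png

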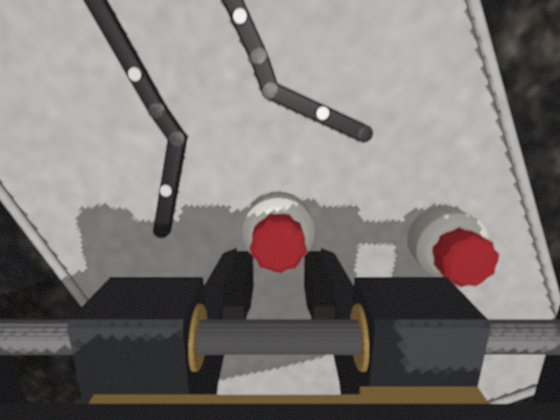

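```bash
python3 -c "
from h import *
c=camera('wrist')
for p,z in (((279,231),.023),((186,137),.012),((264,92),.012),((162,232),.012),((366,134),.012)): print((W2G(onz(c,p,z))*1000).round(1))
"
```

```text
[-50.9  -2. ]
[ 2.3 17.2]
[  4.1 -21.7]
[-31.1  49.9]
[-30.7 -53.8]
```

Request:
carry_out([
  [[0.033, -0.016, -0.001], 0.0, -0.45],
  [[0.066, -0.032, -0.002], 0.0, -0.45],
  [[0.099, -0.048, -0.002], 0.0, -0.45],
  [[0.132, -0.064, -0.002], 0.0, -0.45],
  [[0.16, -0.077, -0.002], 0.0, -0.45],
])

```text
time: 9.0
eef_pos: [0.5629, 0.0456, 0.08]
orientation: [[0.64, 0.768, -0.0], [0.768, -0.64, 0.001], [0.0, -0.0, -1.0]]
force: [-0.0, -0.1, 0.3]
grip_width: 0.024
```

```bash
python3 -c "
from h import *
to(57,9,15.5,-26)
c=camera('wrist');cv2.imwrite('pics/w12.png',c['color'][:,:,::-1])
"
```

```text
t9.00 gate xy [-28.5  10.4] mm tipz 16.0 yaw -25.9 w 24.0 F [-0.  -0.1  0.3]
 target 57 9 15.5 -26 shift [ 0.31  -0.144  0.002] mm [ 77.6 -36.1   0.5] turn 0.001
```

View pics/w12.png

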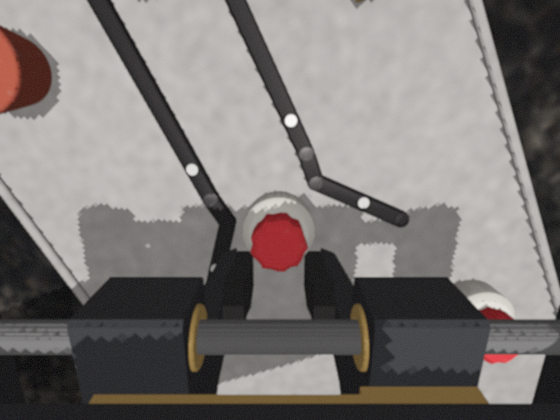

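```bash
python3 -c "
from h import *
c=camera('wrist')
for p,z in (((279,231),.023),((236,215),.012),((309,188),.012),((228,226),.012)): print((W2G(onz(c,p,z))*1000).round(1))
"
```

```text
[-6.6  0.9]
[ 5.4 17.4]
[  2.4 -18.6]
[ 2.2 23.4]
```

Request:
carry_out([
  [[0.03, -0.01, 0.0], 0.0, -0.45],
  [[0.06, -0.024, 0.0], 0.0, -0.45],
  [[0.09, -0.038, 0.0], 0.0, -0.45],
  [[0.12, -0.052, 0.0], 0.0, -0.45],
  [[0.15, -0.067, 0.0], 0.0, -0.45],
])

```text
time: 9.52
eef_pos: [0.5744, 0.0845, 0.08]
orientation: [[0.641, 0.768, 0.0], [0.768, -0.641, 0.0], [0.0, 0.0, -1.0]]
force: [0.4, -0.3, 0.7]
grip_width: 0.0242
```

```bash
python3 -c "
from h import *
to(55,9,15.5,-26)
c=camera('wrist');cv2.imwrite('pics/w13.png',c['color'][:,:,::-1])
"
```

```text
t9.52 gate xy [11.9  8.7] mm tipz 16.0 yaw -25.9 w 24.2 F [ 0.4 -0.3  0.7]
 target 55 9 15.5 -26 shift [ 0.154 -0.077  0.002] mm [ 38.6 -19.1   0.5] turn 0.001
```

View pics/w13.png

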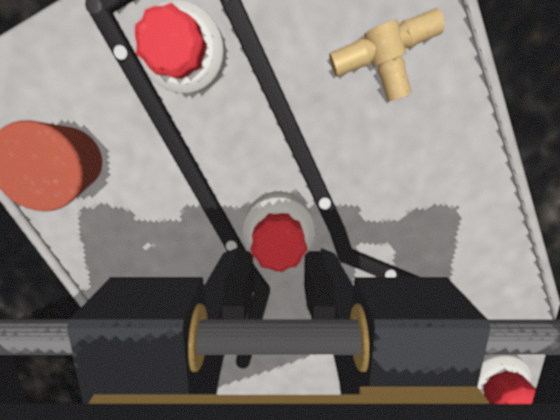

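Request:
carry_out([
  [[0.035, -0.017, 0.0], 0.0, -0.45],
  [[0.07, -0.034, 0.0], 0.0, -0.45],
  [[0.105, -0.052, 0.0], 0.0, -0.45],
  [[0.135, -0.067, 0.0], 0.0, -0.45],
  [[0.15, -0.074, 0.0], 0.0, -0.45],
])

```text
time: 9.98
eef_pos: [0.5841, 0.1263, 0.0799]
orientation: [[0.64, 0.769, 0.0], [0.769, -0.64, 0.001], [0.001, -0.0, -1.0]]
force: [-0.9, 0.7, -0.5]
grip_width: 0.0241
```

Request:
carry_out([
  [[-0.06, 0.03, 0.0], 0.0, -0.45],
  [[-0.08, 0.04, -0.04], 0.0, -0.45],
  [[-0.09, 0.04, -0.2], 0.0, -0.45],
  [[-0.09, 0.04, -0.25], -0.08, -0.45],
  [[-0.09, 0.04, -0.25], -0.16, -0.45],
])

```text
time: 10.4
eef_pos: [0.5793, 0.0996, 0.1466]
orientation: [[0.428, 0.904, 0.006], [0.904, -0.428, 0.0], [0.003, 0.005, -1.0]]
force: [1.1, 0.4, -0.3]
grip_width: 0.0242
```

```bash
python3 -c "
from h import *
to(-137,-86,75,26)
c=camera('wrist');cv2.imwrite('pics/w14.png',c['color'][:,:,::-1])
"
```

```text
t10.40 gate xy [27.8  7.5] mm tipz 82.6 yaw -11.4 w 24.2 F [ 1.1  0.4 -0.3]
 target -137 -86 75 26 shift [-0.572  0.497  0.031] mm [-143.1  124.2    7.8] turn -0.416
```

View pics/w14.png

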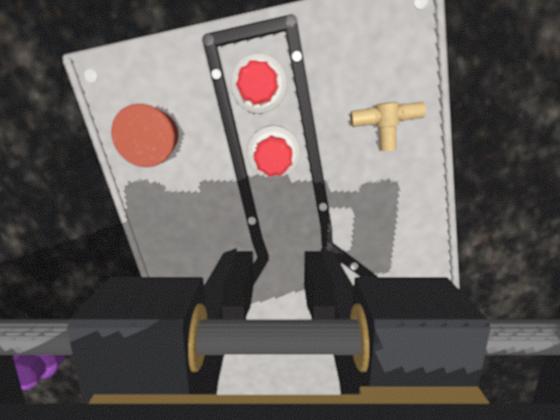

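Two plugs stand in the slot (pixels (257,83) and (273,155)), and the stopper and tee are untouched. Next is the right plug.

Request:
carry_out([
  [[-0.57, 0.5, 0.0], -0.42, -0.45],
  [[-0.57, 0.5, 0.0], -0.42, -0.45],
  [[-0.57, 0.5, 0.0], -0.42, -0.45],
  [[-0.57, 0.5, 0.0], -0.42, -0.45],
  [[-0.57, 0.5, 0.0], -0.42, -0.45],
])

```text
time: 10.87
eef_pos: [0.6286, -0.0888, 0.1431]
orientation: [[-0.176, 0.984, 0.001], [0.984, 0.176, -0.004], [-0.004, -0.0, -1.0]]
force: [0.0, -1.1, 0.1]
grip_width: 0.0239
```

Request:
carry_out([
  [[0.0, 0.0, 0.0], -0.01, -0.45],
  [[0.0, 0.0, 0.0], -0.01, -0.45],
])

```text
time: 11.03
eef_pos: [0.6281, -0.0845, 0.1425]
orientation: [[-0.187, 0.982, -0.001], [0.982, 0.187, -0.0], [-0.0, -0.001, -1.0]]
force: [0.0, 0.4, 0.3]
grip_width: 0.0244
```

```bash
python3 -c "
from h import *
to(-137,-86,15.5,26)
c=camera('wrist');cv2.imwrite('pics/w15.png',c['color'][:,:,::-1])
for r in cut_out('wrist','plug_1')[:5]: print(r['score'],r['centre'],(W2G(onz(c,r['centre'],.025))*1000).round(1))
"
```

```text
t11.03 gate xy [-139.1  -84.1] mm tipz 78.5 yaw 24.7 w 24.4 F [0.  0.4 0.3]
 target -137 -86 15.5 26 shift [0.005 0.011 0.252] mm [ 1.2  2.6 63. ] turn -0.015
0.82 [282.2, 152.5] [-94.7 -66.1]
```

View pics/w15.png

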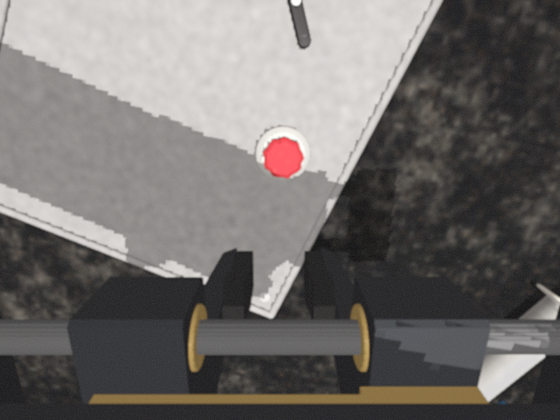

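```bash
python3 -c "
from h import *
to(-134,-88.5,15.5,30)
"
```

```text
t11.13 gate xy [-135.2  -83.2] mm tipz 78.2 yaw 25.0 w 24.6 F [ 1.   0.  -0.3]
 target -134 -88.5 15.5 30 shift [-0.005  0.022  0.251] mm [-1.2  5.4 62.7] turn -0.056
```

Request:
carry_out([
  [[-0.005, 0.022, 0.08], -0.056, -0.45],
  [[-0.005, 0.022, 0.17], -0.056, -0.45],
  [[-0.005, 0.022, 0.25], -0.056, -0.45],
  [[-0.005, 0.022, 0.25], -0.056, -0.45],
  [[0.015, 0.022, 0.25], -0.056, -0.45],
])

```text
time: 11.55
eef_pos: [0.6324, -0.0764, 0.0794]
orientation: [[-0.279, 0.96, -0.002], [0.96, 0.279, -0.0], [0.0, -0.002, -1.0]]
force: [0.3, -0.3, 0.3]
grip_width: 0.0244
```

```bash
python3 -c "
from h import *
to(-112.6,-76,15.5,30)
to(-67.6,-12,15.5,30)
c=camera('wrist');cv2.imwrite('pics/w16.png',c['color'][:,:,::-1])
for r in cut_out('wrist','plug_1')[:5]: print(r['score'],r['centre'],(W2G(onz(c,r['centre'],.025))*1000).round(1))
"
```

```text
t11.55 gate xy [-130.2  -86.3] mm tipz 15.4 yaw 30.1 w 24.4 F [ 0.3 -0.3  0.3]
 target -112.6 -76 15.5 30 shift [ 0.082 -0.    -0.001] mm [20.4 -0.1 -0.1] turn 0.001
t11.55 gate xy [-130.2  -86.3] mm tipz 15.4 yaw 30.1 w 24.4 F [ 0.3 -0.3  0.3]
 target -67.6 -12 15.5 30 shift [ 0.366 -0.132 -0.   ] mm [ 91.5 -32.9  -0. ] turn 0.001
0.6 [276.4, 191.5] [-95.3 -64.9]
```

View pics/w16.png

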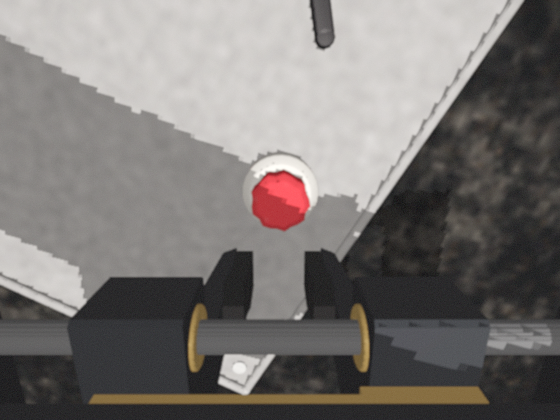

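Request:
carry_out([
  [[0.04, 0.0, 0.0], 0.0, -0.45],
  [[0.07, 0.0, 0.0], 0.0, -0.45],
  [[0.09, 0.0, 0.0], 0.0, -0.45],
  [[0.122, -0.015, 0.0], 0.0, -0.45],
  [[0.154, -0.031, 0.0], 0.0, -0.45],
])

```text
time: 12.07
eef_pos: [0.6148, -0.0416, 0.0804]
orientation: [[-0.279, 0.96, 0.001], [0.96, 0.279, -0.0], [-0.0, 0.001, -1.0]]
force: [0.7, 0.0, 0.9]
grip_width: 0.0246
```

```bash
python3 -c "
from h import *
to(-67.6,-12,15.5,30)
c=camera('wrist');cv2.imwrite('pics/w17.png',c['color'][:,:,::-1])
"
```

```text
t12.07 gate xy [-100.7  -60.9] mm tipz 16.4 yaw 30.1 w 24.6 F [0.7 0.  0.9]
 target -67.6 -12 15.5 30 shift [ 0.213 -0.103  0.003] mm [ 53.2 -25.7   0.8] turn 0.002
```

View pics/w17.png

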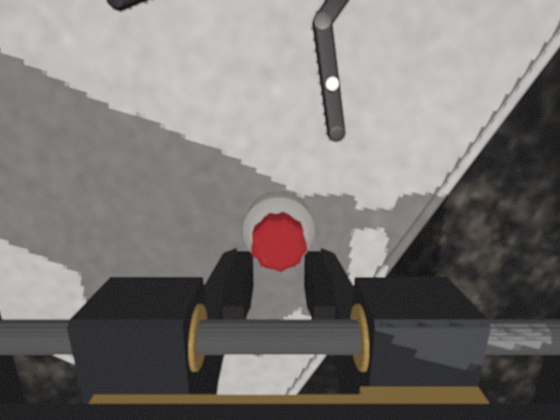

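Request:
carry_out([
  [[0.043, -0.021, 0.0], 0.0, -0.45],
  [[0.086, -0.042, 0.0], 0.0, -0.45],
  [[0.129, -0.062, 0.0], 0.0, -0.45],
  [[0.172, -0.083, 0.0], 0.0, -0.45],
  [[0.213, -0.103, 0.0], 0.0, -0.45],
])

```text
time: 12.53
eef_pos: [0.5744, 0.0027, 0.08]
orientation: [[-0.28, 0.96, -0.0], [0.96, 0.28, 0.0], [0.0, -0.0, -1.0]]
force: [0.7, 0.1, 0.6]
grip_width: 0.0239
```

```bash
python3 -c "
from h import *
to(-22,-10.5,15.5,30)
c=camera('wrist');cv2.imwrite('pics/w18.png',c['color'][:,:,::-1])
"
```

```text
t12.53 gate xy [-67.4 -11. ] mm tipz 16.0 yaw 30.2 w 23.9 F [0.7 0.1 0.6]
 target -22 -10.5 15.5 30 shift [0.158 0.09  0.002] mm [39.5 22.4  0.5] turn 0.002
```

View pics/w18.png

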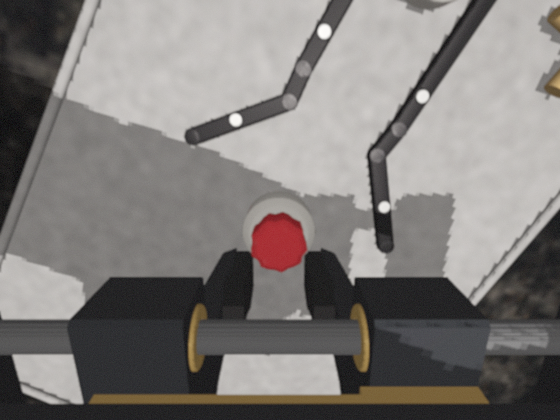

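```bash
python3 -c "
from h import *
c=camera('wrist')
for p,z in (((279,231),.023),((294,103),.012),((370,154),.012),((191,136),.012),((386,248),.012)): print((W2G(onz(c,p,z))*1000).round(1))
"
```

```text
[-46.1   2.4]
[ 3.5 24. ]
[  1.9 -16.1]
[-30.9  55.6]
[-31.4 -48.6]
```

Request:
carry_out([
  [[0.032, 0.016, 0.0], 0.0, -0.45],
  [[0.064, 0.033, 0.0], 0.0, -0.45],
  [[0.096, 0.051, 0.0], 0.0, -0.45],
  [[0.128, 0.069, 0.0], 0.0, -0.45],
  [[0.16, 0.087, 0.0], 0.0, -0.45],
])

```text
time: 13.05
eef_pos: [0.5857, 0.0472, 0.0799]
orientation: [[-0.28, 0.96, 0.0], [0.96, 0.28, 0.0], [0.0, 0.0, -1.0]]
force: [0.1, -0.3, 0.0]
grip_width: 0.0242
```

```bash
python3 -c "
from h import *
to(16,-10,15.5,30)
c=camera('wrist');cv2.imwrite('pics/w19.png',c['color'][:,:,::-1])
"
```

```text
t13.05 gate xy [-21.5 -11.3] mm tipz 15.9 yaw 30.1 w 24.2 F [ 0.1 -0.3  0. ]
 target 16 -10 15.5 30 shift [0.132 0.071 0.002] mm [33.1 17.7  0.5] turn 0.002
```

View pics/w19.png

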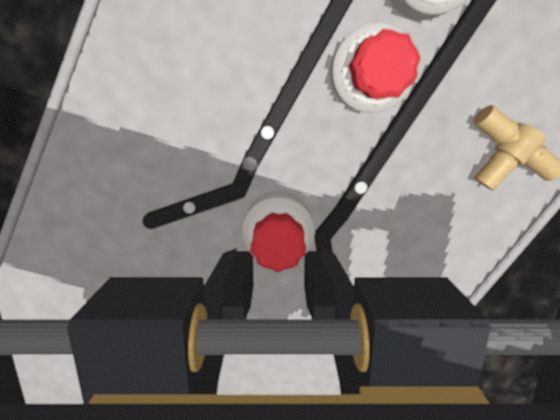

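Request:
carry_out([
  [[0.028, 0.011, 0.0], 0.0, -0.45],
  [[0.055, 0.025, 0.0], 0.0, -0.45],
  [[0.082, 0.04, 0.0], 0.0, -0.45],
  [[0.109, 0.056, 0.0], 0.0, -0.45],
  [[0.135, 0.072, 0.0], 0.0, -0.45],
])

```text
time: 13.52
eef_pos: [0.5931, 0.0843, 0.0799]
orientation: [[-0.279, 0.96, -0.0], [0.96, 0.279, 0.0], [0.0, -0.0, -1.0]]
force: [0.5, -0.2, 0.4]
grip_width: 0.0243
```

```bash
python3 -c "
from h import *
to(19,-10,15.5,30)
c=camera('wrist');cv2.imwrite('pics/w20.png',c['color'][:,:,::-1])
"
```

```text
t13.52 gate xy [16.3 -9.6] mm tipz 15.9 yaw 30.1 w 24.3 F [ 0.5 -0.2  0.4]
 target 19 -10 15.5 30 shift [0.009 0.007 0.002] mm [2.1 1.7 0.4] turn 0.001
```

View pics/w20.png

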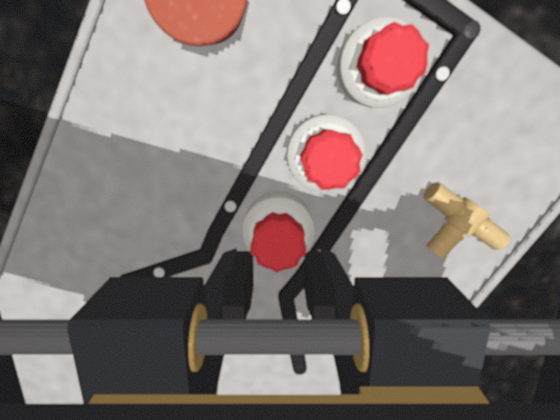

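Request:
carry_out([
  [[-0.06, -0.03, 0.0], 0.0, -0.45],
  [[-0.1, -0.05, -0.04], 0.0, -0.45],
  [[-0.12, -0.06, -0.2], 0.0, -0.45],
  [[-0.12, -0.06, -0.36], 0.0, -0.45],
  [[-0.24, -0.12, -0.45], 0.0, -0.45],
])

```text
time: 13.98
eef_pos: [0.5832, 0.0229, 0.1966]
orientation: [[-0.286, 0.958, 0.005], [0.958, 0.286, 0.004], [0.003, 0.006, -1.0]]
force: [1.7, 0.7, 0.1]
grip_width: 0.0244
```

Request:
carry_out([
  [[-0.16, 0.0, -0.1], 0.0, -0.45],
  [[-0.3, 0.0, -0.2], 0.0, -0.45],
  [[-0.3, 0.0, -0.2], 0.0, -0.45],
  [[-0.3, 0.0, -0.2], 0.0, -0.45],
])

```text
time: 14.32
eef_pos: [0.6029, -0.0592, 0.2455]
orientation: [[-0.273, 0.962, 0.005], [0.962, 0.273, -0.002], [-0.003, 0.004, -1.0]]
force: [0.6, 0.4, -0.3]
grip_width: 0.0244
```

```bash
python3 -c "
from h import *
st()
ims=[]
for n,w in(('scene',(150,310,190,440)),('side',(115,280,175,385)),('wrist',(0,260,0,560))):
    c=camera(n);cv2.imwrite(f'pics/{n}9.png',cv2.resize(c['color'][w[0]:w[1],w[2]:w[3],::-1],None,fx=800/(w[3]-w[2]) if n!='side' else 3.2,fy=800/(w[3]-w[2]) if n!='side' else 3.2,interpolation=cv2.INTER_CUBIC))
    for r in cut_out(n,'plug_1')[:6]:print(n,round(r['score'],2),np.round(r['centre']),(W2G(onz(c,r['centre'],.021))*1000).round(1))
"
```

```text
t14.32 gate xy [-120.7  -53.6] mm tipz 181.5 yaw 29.7 w 24.4 F [ 0.6  0.4 -0.3]
scene 0.96 [201. 262.] [-61.3 223.5]
scene 0.82 [245. 283.] [-141.2  192.3]
scene 0.75 [287. 199.] [30.3  4.1]
scene 0.67 [301. 320.] [-248.   168.7]
scene 0.65 [263. 184.] [104.6  10.4]
scene 0.47 [274. 190.] [71.7  5.4]
side 0.76 [274. 289.] [-143.7  190.9]
side 0.73 [227. 160.] [113.7   2.9]
side 0.55 [324. 308.] [-241.1  169.5]
side 0.54 [241. 169.] [75.1  3.1]
side 0.49 [230. 271.] [-51.8 209.9]
side 0.45 [257. 176.] [33.6 -1.1]
wrist 0.85 [313.   8.] [26.3  0.2]
wrist 0.72 [ 23. 193.] [-237.6  152.3]
wrist 0.64 [24. 72.] [-134.8  184.1]
```

View pics/side9.png

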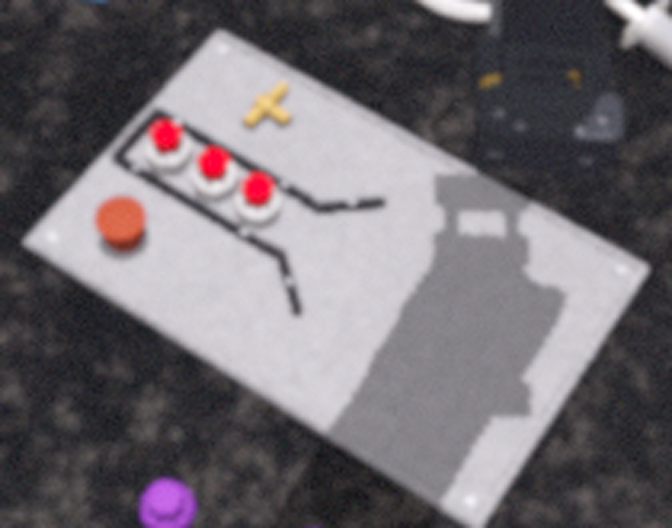

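View pics/scene9.png

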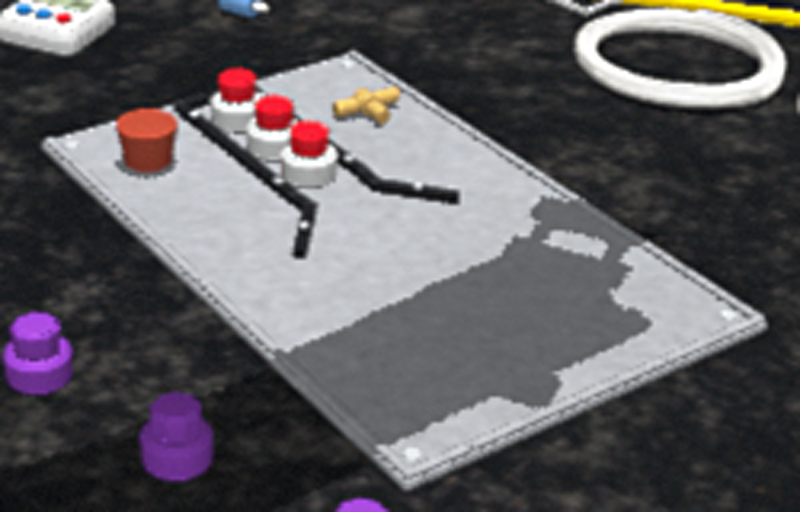

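View pics/wrist9.png

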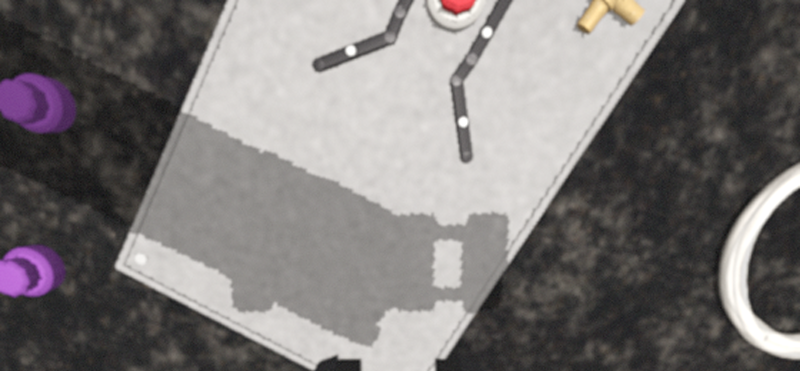

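All three plugs stand upright in the slot, past the gate. The stopper and tee have not moved, and the hand is clear.

```bash
python3 -c "
from h import *
print(ctrl.hand_in())"
```

```text
the job is handed in; nothing more can be done
None
```

I pushed the three plugs (middle, then left, then right) one at a time through the gate. Each rode against two slightly open fingertips, with no gripping or lifting, and I handed the job in at about 14.6 s of the 64 s allowed.

- **Plugs:** the last side and scene pictures show all three upright in the slot, centred about 33, 74 and 113 mm past the gate. The rearmost edge is about 16 mm past it.
- **Bystanders:** the stopper, the tee and the purple look-alikes appear where they started.
- **Hand and forces:** the hand finished clear, with the fingertips about 180 mm above the bench. The force readings I took stayed under about 3 N.
- **Disagreements:** the wrist camera and the fixed cameras differed by 2–4 mm on the gate's sideways position. I steered by the wrist view, which matched how the plugs sat between the fingers. In the final check the cameras disagreed by up to about 9 mm on plug positions. That does not change the result: even the lowest reading of the rearmost plug (26 mm) leaves its back edge about 10 mm past the gate.

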